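# Snap the hub cap onto the jack wheel and keep it pressed home

## Task

Pick up the orange hub cap and press it straight down onto the steel stud in the middle of the clamped castor wheel until it clicks past the balls, then keep pressing so that the cap pushes the brass spring plate under it well down. Finish like that: do not let up, the program ends with the fingers still firmly pressing the cap down. Leave the other caps and tools where they are.

Things in the scene. Friction and masses are not known exactly. Their poses are not given: they have to be found in the camera images.
- cap: orange round hub cap, white dot on top, standing mouth down on the table. 40 mm tall: solid grip head 42 mm across from 23.5 mm up, below it a wall 40 mm across round an open bore (33 mm across, 23.5 mm deep) with a rounded snap lip at its mouth (opening about 25.5 mm). About 45 g. Origin: centre of its underside (mouth), z up; round, yaw is free
- wheel: black-tyred castor wheel, 126 mm across, lying flat, clamped by two red cleats on a 150 mm square plywood plate; cannot move. Origin: on the wheel's axis at the table surface, z up. Heights above it: tyre 38 mm, aluminium hub face 40 mm, bolt heads 43 mm, cleats 32 mm. The cap is fully home, at a hard stop, with its underside 45 mm above this origin
- stud_tip (a point): top of the steel stud that stands up on the wheel's axis, 66 mm above the wheel's origin, z up. The stud is 23 mm across; its top 5.5 mm tapers to 16 mm across
- balls (a point): point on the stud's axis level with the four spring-loaded steel balls in its side (8 mm balls, 31 mm across them), 56 mm above the wheel's origin. The cap's lip meets the balls with the cap's underside 59 mm above that origin; pushing on takes 5 to 12 N; near 54 mm the lip snaps past, the force drops and the balls draw the cap on down. The balls then keep the cap on
- seal (a joint): brass spring plate, a ring 40 mm across round the stud's foot, its top 48.5 mm above the wheel's origin when free. Value: how far it is pushed down, 0 free to 0.0035 m at its hard stop. It takes 2.5 N to start it and 11 N to reach the stop (2.5 N per mm); let go, it springs back up
- cap_blue: big blue hub cap, round, 64 mm across, 32 mm tall, standing on the table; leave it alone. Origin: centre of its underside
- cap_black: small black cap, round, 30 mm across, 32 mm tall, standing on the table; leave it alone. Origin: centre of its underside
- wrench: steel wrench 200 mm long lying flat; bystander. Origin: under its middle, x along its length
- screwdriver: screwdriver 200 mm long lying flat; bystander. Origin: under its middle, x along its length
- socket: chromed steel wrench socket standing upright, 26 mm across, 38 mm tall; bystander. Origin: centre of its underside
- tape: yellow and black tape measure standing on edge, 68 x 36 x 62 mm tall; bystander. Origin: centre of its underside

How it is judged:
By the outcome, as a careful person would: the job done as asked, in the order asked, and still so for the second after the job is handed in, while the arm keeps its last pose, push and grip.
It also fails if it takes over 40 s, if anything falls off the work surface, if the arm or the gripper's body presses on something with over 40 N, if the wrist force passes 120 N, or if a joint passes its speed limit or range.

## Robot

A 6-joint arm with a two-finger parallel gripper is mounted at the origin on the work surface. World frame = base frame: x ahead of the robot, y to its left, z up, the work surface at z = 0. Lengths are in mm, angles in rad, forces in N, time in s.
With the tool pointing down it reaches from about 300 to 950 mm from the base axis. Payload 3.1 kg.
Tool frame: the origin (TCP) lies on the mounting face of the last link; the fingertips stand 173 mm ahead of it and the grasp point (between the pads) lies 155 mm ahead of it; z points along the fingers, y is the line along which they close (so a half turn about z gives the same grasp; the last joint's range is limited). The gripper opens to 85 mm and grips with 20 to 120 N. Pads are 22 mm wide; open, the fingers measure 114 mm over their backs; the gripper's body (76 mm by 85 mm) begins 54 mm behind the grasp point. The pads swing forward as they close: fully open they stand 13 mm farther back than shut.
Start: joints at [1.131, 0.308, 1.634, -0, 1.2, -0.07], TCP at [225.919, 582.747, 404.672] pointing down, gripper open.
Joint ranges: [-3.06, 3.06], [-0.79, 1.96], [0.05, 2.63], [-1.19, 4.34], [0.05, 2.64], [-2.94, 2.94]. Speed limits (rad/s): [2.79, 2.79, 3.14, 3.14, 3.14, 3.14].

## Interface

Orientations are given as [roll, pitch, yaw] about the fixed x, y, z axes, in that order (R = Rz(yaw) Ry(pitch) Rx(roll)).
In Python, from plant import state, grab_frame, close_job gives the robot as it stands.
- The arm moves only by the tool send_rows, never from a script. Its argument "motion" is a list of rows, each an object of numbers: "tx", "ty", "tz": the shift along the tool's x, y, z in m; "spin": the turn about the tool's z in degrees; "fingers": the finger opening in m, from 0 to 0.0854. In form: [{"tx": .., "ty": .., "tz": .., "spin": .., "fingers": ..}, ...]. A call has exactly 5 rows; each row shifts and turns the commanded pose from where the row before left it, along the tool's axes as they then stand; what a row does not reach is not made up. A row lasts 1/10 s, in which the tool goes at most 50 mm and 8.59 degrees, less where a joint would pass 70% of its speed; a pose out of reach is approached as far as the arm can. A call is refused whole if a number of a shift passes 0.05 or a number of a turn 8.59, either way. A call with a gripper value outside its range is refused whole. The fingers move at their own pace and stop on an object; "squeeze" is the grip in N (left out, the last holds). Time passes only in rows, so rows that do not move let the fingers close, or fill a call up. It gives the time, the measured TCP pose, the force, the opening and the grip force at its end, in the units of the state.
- state(): the state, without advancing time (a new reading comes with each control period).
- grab_frame(name): name is "scene" or "top" or "wrist"; returns a dict with "pixels" (420x560x3 uint8, red, green, blue), "K" (3x3 intrinsics, pixels), "rvec" (rotation vector, rad) and "tvec" (3), from world to camera coordinates, as OpenCV has them. Camera axes: x right, y down, z forward; pixel columns grow to the right and rows downward; lengths in mm; the calibration is good to about 2 mm. The wrist camera is an equidistant fisheye: a pixel r from the principal point sees the ray r / f radians off the axis. A picture is of the moment at which its call begins. There is no depth.
- close_job(): hands the job in; it is judged then, once.
The state is a dict: "t": time; "joint_positions": joint angles; "qd": joint speeds; "joint_torque": joint torques, N m; "eef_pos": TCP position; "eef_rot": TCP orientation; "wrist_force": force on the tool from outside, world axes, zero at the start; "wrist_torque": the same for the moment, N m; "gripper_width": finger opening in mm; "grasp_force": force on a finger pad.
Only numpy, scipy, OpenCV 4.12 (cv2) and the standard library are available. Lean on these libraries where they do the work, as an engineer would, in place of code of your own. Each camera call takes 0.05 s, during which the arm holds its last target. There are 200 camera calls.

## Working session

There is one attempt and no reset: what is moved stays moved. The work goes in short steps, Python scripts to look and compute and a tool call to move; the robot and the scene stay as the last step left them, time stands still between calls to the robot, and variables do not carry over. Pictures are saved under pics/ and viewed, at most 10 in all, crops included, and the job is handed in when it is done.

Besides the shell and the picture viewer there is one more tool, called after "Emit:" as a command line: name --argument value ..., lists and objects as JSON in quotes. send_rows: Moves the arm, as the interface text tells. Its arguments: {"type":"object","properties":{"motion":{"type":"array","items":{"type":"object","properties":{"tx":{"type":"number"},"ty":{"type":"number"},"tz":{"type":"number"},"spin":{"type":"number"},"fingers":{"type":"number"}}}},"squeeze":{"type":"number"}},"required":["motion"]}

```bash
mkdir -p pics; python3 - <<'E'
from plant import state, grab_frame
import cv2,pickle
s=state();print(s)
D={}
for n in("scene","top"):
    f=grab_frame(n);D[n]=f;cv2.imwrite(f"pics/{n}1.png",f["pixels"][:,:,::-1]);print(n,f["K"],f["rvec"],f["tvec"])
pickle.dump(D,open("d.pkl","wb"))
E
```

```text
{'t': 0.0, 'joint_positions': array([ 1.13130051e+00,  3.09034154e-01,  1.63516720e+00,  2.25018081e-05,
        1.19972562e+00, -6.97003499e-02]), 'qd': array([-0.00134118, -0.00037918, -0.0002535 ,  0.00126468,  0.00087296,
       -0.00014513]), 'joint_torque': array([-1.70881445e-03, -4.15259600e+01, -2.76657701e+01, -2.67190189e-04,
        1.01720952e-02,  7.24928043e-06]), 'eef_pos': array([225.73541785, 582.36362058, 403.43768641]), 'eef_rot': array([-3.13926546e+00, -1.83471377e-04,  2.77178879e+00]), 'wrist_force': array([-0.38220229,  0.34176538, -0.13983109]), 'wrist_torque': array([ 0.03995011, -0.00905981,  0.05366975]), 'grasp_force': 0.0, 'gripper_width': 85.36203176875728}
scene [[522.93768049   0.         276.78380518]
 [  0.         522.93768049 220.14603885]
 [  0.           0.           1.        ]] [ 1.93094563  1.44883631 -0.63661647] [ -34.19279188 -357.53996175 1721.8918937 ]
top [[384.88834784   0.         277.62283006]
 [  0.         384.88834784 213.32405739]
 [  0.           0.           1.        ]] [ 2.07468311 -2.16026254  0.21776523] [-105.44747787  588.84211894 1078.56842122]
```

View pics/scene1.png

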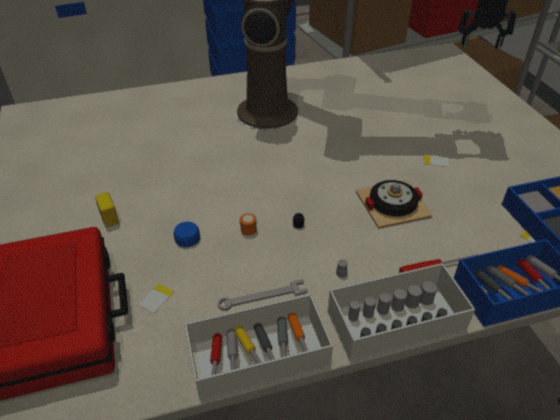

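View pics/top1.png

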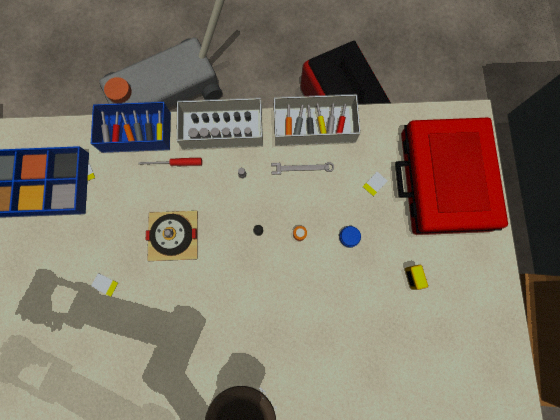

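The scene view shows the cap at about (248,224) and the wheel stud at (396,189). In the top view the cap is at (300,233) and the stud at (169,234).

```bash
cat > h.py <<'E'
import numpy as np,cv2
def ray(f,u,v,fish=False):
    R=cv2.Rodrigues(np.array(f["rvec"],float))[0];t=np.array(f["tvec"],float).ravel();K=np.array(f["K"])
    x,y=(u-K[0,2])/K[0,0],(v-K[1,2])/K[1,1]
    if fish:
        th=np.hypot(x,y);k=np.sin(th)/max(th,1e-9);d=np.array([x*k,y*k,np.cos(th)])
    else: d=np.array([x,y,1.])
    return -R.T@t,R.T@d
def onz(f,u,v,z,fish=False):
    c,d=ray(f,u,v,fish);return c+d*(z-c[2])/d[2]
def blob(f,lo,hi,box):
    u0,v0,u1,v1=box;h=cv2.cvtColor(np.ascontiguousarray(f["pixels"]),cv2.COLOR_RGB2HSV)
    m=cv2.inRange(h,lo,hi);b=np.zeros_like(m);b[v0:v1,u0:u1]=m[v0:v1,u0:u1]
    c=max(cv2.findContours(b,cv2.RETR_EXTERNAL,cv2.CHAIN_APPROX_NONE)[0],key=cv2.contourArea)
    return c[:,0,:],cv2.minEnclosingCircle(c),cv2.contourArea(c)
E
python3 - <<'E'
import pickle
from h import *
D=pickle.load(open("d.pkl","rb"));np.set_printoptions(precision=1,suppress=True)
for n,b in(("top",(285,218,315,248)),("scene",(232,205,265,242))):
    f=D[n]
    c,ci,a=blob(f,(5,120,80),(22,255,255),b);print(n,"orange",ci,a,c.min(0),c.max(0),onz(f,*ci[0],32))
    w=blob(f,(0,0,150),(180,90,255),(b[0]+8,b[1]+6,b[2]-8,b[3]-10)); print(" white",w[1:],onz(f,*w[1][0],40))
f=D["top"]
c,ci,a=blob(f,(0,0,0),(180,255,60),(147,212,193,257));print("tyre",ci,a,onz(f,*ci[0],38),"diam",2*ci[1]*np.linalg.norm(onz(f,170,234,38)-onz(f,171,234,38)))
big=[]
for n,b in(("top",(140,205,200,265)),("scene",(350,160,440,230))):
    p=D[n]["pixels"][b[1]:b[3],b[0]:b[2],::-1];p=cv2.resize(p,(400,300 if n=="scene" else 400),interpolation=cv2.INTER_NEAREST);big.append(cv2.resize(p,(400,400),interpolation=cv2.INTER_NEAREST))
cv2.imwrite("pics/w.png",np.hstack(big))
E
```

```text
top orange ((299.5927734375, 232.8505096435547), 7.324860095977783) 145.5 [293 226] [306 240] [ 527.3 -192.8   32. ]
 white (((299.8157958984375, 232.44737243652344), 4.081169128417969), 41.0) [ 527.3 -193.    40. ]
scene orange ((248.0, 223.90475463867188), 11.095332145690918) 222.0 [240 213] [255 235] [ 539.3 -193.2   32. ]Traceback (most recent call last):
  File "<stdin>", line 7, in <module>
  File "h.py", line 14, in blob
    c=max(cv2.findContours(b,cv2.RETR_EXTERNAL,cv2.CHAIN_APPROX_NONE)[0],key=cv2.contourArea)
ValueError: max() iterable argument is empty
```

```bash
python3 - <<'E'
import pickle
from h import *
D=pickle.load(open("d.pkl","rb"));np.set_printoptions(precision=1,suppress=True)
f=D["scene"]
w=blob(f,(0,0,120),(180,110,255),(241,212,256,224));print("dot",w[1:],onz(f,*w[1][0],40))
f=D["top"]
c,ci,a=blob(f,(0,0,0),(180,255,60),(147,212,193,257));print("tyre",ci,a,onz(f,*ci[0],38),"diam",2*ci[1]*np.linalg.norm(onz(f,170,234,38)-onz(f,171,234,38)))
big=[]
for n,b in(("top",(140,205,200,265)),("scene",(350,160,440,230))):
    p=D[n]["pixels"][b[1]:b[3],b[0]:b[2],::-1];big.append(cv2.resize(p,(400,400),interpolation=cv2.INTER_NEAREST))
cv2.imwrite("pics/w.png",np.hstack(big))
E
```

```text
dot (((247.5, 218.5), 4.743516445159912), 47.5) [ 528.5 -191.5   40. ]
tyre ((170.3947296142578, 233.55262756347656), 21.389677047729492) 1308.0 [539.8 192.5  38. ] diam 127.45962658980137
```

View pics/w.png

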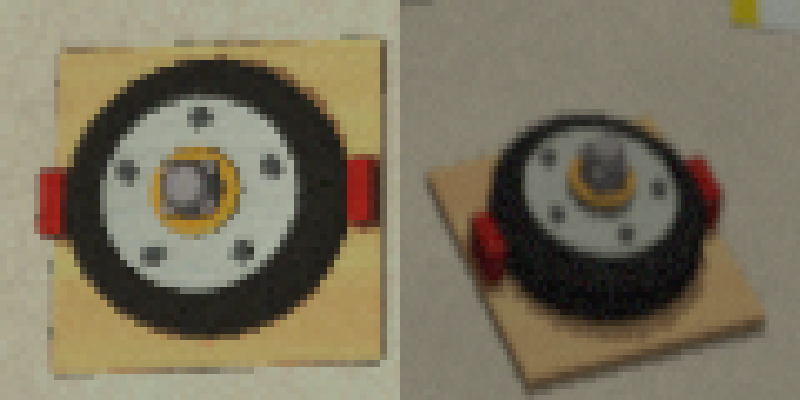

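The crop shows the stud at the brass ring's centre, near top-view pixel (169.4,233.6). That puts the wheel at about (540,192) with a tyre diameter of 127 mm, which matches the given size. The cap is at about (527.5,-192.5). I'll go over the wheel first so the wrist camera can refine the stud position, then on to the cap.

Emit:
send_rows --motion '[{"tx":-0.042,"ty":-0.024},{"tx":-0.042,"ty":-0.024},{"tx":-0.042,"ty":-0.024},{"tx":-0.042,"ty":-0.024},{"tx":-0.042,"ty":-0.024}]'

```text
invalid input
```

Emit:
send_rows --motion '[{"tx":-0.042,"ty":-0.024},{"tx":-0.042,"ty":-0.024},{"tx":-0.042,"ty":-0.024},{"tx":-0.042,"ty":-0.024},{}]'

```text
invalid input
```

```bash
python3 - <<'E'
from plant import state, grab_frame
import cv2,pickle
f=grab_frame("wrist");pickle.dump(f,open("w1.pkl","wb"));cv2.imwrite("pics/wr1.png",f["pixels"][:,:,::-1]);print(f["K"])
s=state();print(s["t"],s["eef_pos"],s["eef_rot"],s["joint_positions"])
E
```

```text
[[325.1922621    0.         279.75432397]
 [  0.         325.1922621  211.56904013]
 [  0.           0.           1.        ]]
0.15 [225.7711874  582.45507955 403.7010289 ] [-3.13976733e+00 -1.51516281e-04  2.77180104e+00] [ 1.13131031e+00  3.08847135e-01  1.63485918e+00  2.57915552e-05
  1.19971779e+00 -6.97039198e-02]
```

View pics/wr1.png

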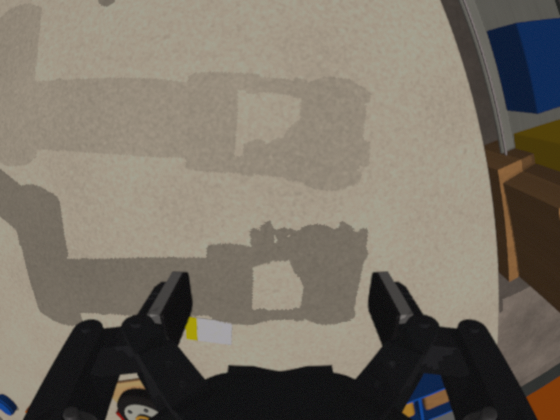

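Nothing moved: the calls were refused, so every row probably needs all its fields. The wrist view shows the fingers in the lower half at (185,300) and (385,300), with the wheel at lower left near (135,405).

Emit:
send_rows --motion '[{"tx":-0.042,"ty":-0.024,"tz":0,"spin":0,"fingers":0.085},{"tx":-0.042,"ty":-0.024,"tz":0,"spin":0,"fingers":0.085},{"tx":-0.042,"ty":-0.024,"tz":0,"spin":0,"fingers":0.085},{"tx":-0.042,"ty":-0.024,"tz":0,"spin":0,"fingers":0.085},{"tx":-0.042,"ty":-0.024,"tz":0,"spin":0,"fingers":0.085}]'

```text
t: 0.65
eef_pos: [379.1, 393.3, 404.4]
eef_rot: [-3.141, -0.0, 2.772]
wrist_force: [0.8, -0.1, 0.6]
gripper_width: 85.1
grasp_force: 0.0
```

Emit:
send_rows --motion '[{"tx":-0.0446,"ty":-0.0184,"tz":0,"spin":0,"fingers":0.085},{"tx":-0.0446,"ty":-0.0184,"tz":0,"spin":0,"fingers":0.085},{"tx":-0.0446,"ty":-0.0184,"tz":0,"spin":0,"fingers":0.085},{"tx":-0.0446,"ty":-0.0184,"tz":0,"spin":0,"fingers":0.085},{"tx":-0.0446,"ty":-0.0184,"tz":0,"spin":0,"fingers":0.085}]'

```text
t: 1.15
eef_pos: [554.0, 226.9, 404.4]
eef_rot: [-3.142, -0.0, 2.772]
wrist_force: [0.8, -0.6, 0.2]
gripper_width: 85.6
grasp_force: 0.0
```

Emit:
send_rows --motion '[{"tx":-0.0446,"ty":-0.0184,"tz":0,"spin":0,"fingers":0.085},{"tx":-0.0446,"ty":-0.0184,"tz":0,"spin":0,"fingers":0.085},{"tx":0,"ty":0,"tz":0,"spin":0,"fingers":0.085},{"tx":0,"ty":0,"tz":0,"spin":0,"fingers":0.085},{"tx":0,"ty":0,"tz":0,"spin":0,"fingers":0.085}]'

```text
t: 1.65
eef_pos: [622.2, 162.5, 404.1]
eef_rot: [-3.141, -0.002, 2.772]
wrist_force: [-0.1, -0.4, -0.0]
gripper_width: 84.8
grasp_force: 0.0
```

```bash
python3 - <<'E'
from plant import state, grab_frame
import pickle
from h import *
f=grab_frame("wrist");pickle.dump(f,open("w2.pkl","wb"));cv2.imwrite("pics/wr2.png",f["pixels"][:,:,::-1])
s=state();print(s["t"],s["eef_pos"],s["eef_rot"],s["wrist_force"]);print(ray(f,280,211,True))
E
```

```text
1.7 [621.9935204  162.92126806 404.25004887] [-3.14125647e+00 -1.30978836e-03  2.77292136e+00] [ 0.27123847 -0.33757213  1.18297222]
(array([545.00490963, 192.54155695, 372.15466693]), array([ 0.29261958, -0.11180741, -0.94966988]))
```

View pics/wr2.png

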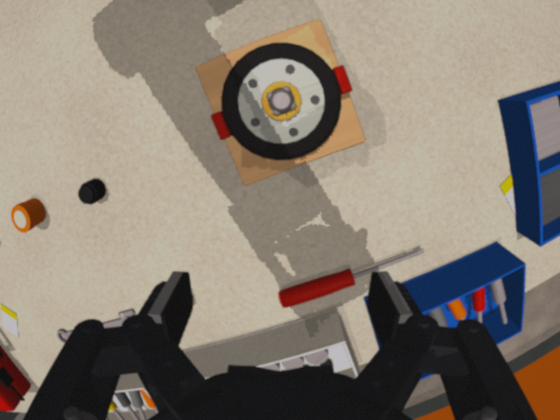

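The wrist view has the wheel almost directly below the camera, with the stud top at about (282,100) and the tyre centred near (281,101). The cap is at (29,214).

```bash
python3 - <<'E'
import pickle
from h import *
f=pickle.load(open("w2.pkl","rb"));np.set_printoptions(precision=1,suppress=True)
def rep(name,lo,hi,box,z):
    c,ci,a=blob(f,lo,hi,box);P=np.array([onz(f,*p,z,True)[:2] for p in c],np.float32)
    h=cv2.convexHull(P);e=cv2.fitEllipse(h);print(name,ci,a,"ell",e,"circ",cv2.minEnclosingCircle(h))
rep("tyre",(0,0,0),(180,255,55),(215,38,347,164),38)
rep("ring",(14,130,60),(32,255,255),(255,75,307,127),48.5)
print("tip",onz(f,282,100,66,True))
p=f["pixels"][65:135,245:315];cv2.imwrite("pics/st.png",cv2.resize(p[:,:,::-1],(560,560),interpolation=cv2.INTER_NEAREST))
E
```

```text
tyre ((280.9908142089844, 101.95075225830078), 60.016788482666016) 10609.0 ell ((539.2217407226562, 196.12890625), (119.76277923583984, 121.14693450927734), 177.0187530517578) circ ((539.2914428710938, 196.22476196289062), 61.225746154785156)
ring ((280.93170166015625, 100.82438659667969), 19.31422996520996) 1105.0 ell ((539.0859375, 196.32327270507812), (37.38433074951172, 37.52361297607422), 148.09637451171875) circ ((539.272705078125, 196.23048400878906), 18.962627410888672)
tip [539.3 197.2  66. ]
```

View pics/st.png

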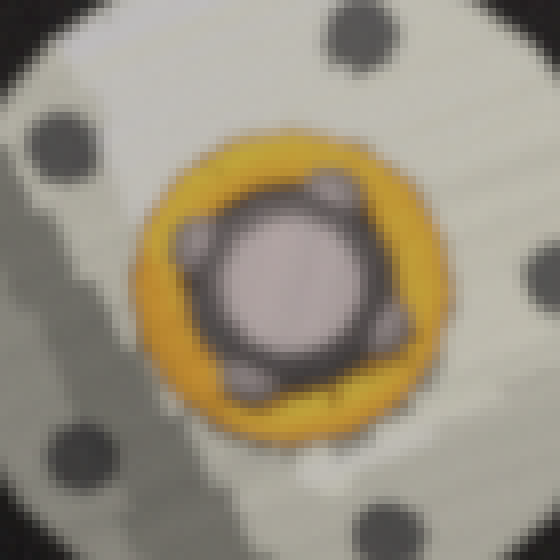

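Emit:
send_rows --motion '[{"tx":-0.0153,"ty":-0.0457,"tz":0.01,"spin":0,"fingers":0.085},{"tx":-0.0153,"ty":-0.0457,"tz":0.01,"spin":0,"fingers":0.085},{"tx":-0.0153,"ty":-0.0457,"tz":0.01,"spin":0,"fingers":0.085},{"tx":-0.0153,"ty":-0.0457,"tz":0.01,"spin":0,"fingers":0.085},{"tx":-0.0153,"ty":-0.0457,"tz":0.01,"spin":0,"fingers":0.085}]'

```text
t: 2.2
eef_pos: [610.9, -78.5, 354.7]
eef_rot: [3.141, 0.0, 2.775]
wrist_force: [0.7, 0.8, 0.5]
gripper_width: 85.1
grasp_force: 0.0
```

Emit:
send_rows --motion '[{"tx":-0.0153,"ty":-0.0457,"tz":0.01,"spin":0,"fingers":0.085},{"tx":-0.0153,"ty":-0.0457,"tz":0.01,"spin":0,"fingers":0.085},{"tx":-0.0153,"ty":-0.0457,"tz":0.01,"spin":0,"fingers":0.085},{"tx":0,"ty":0,"tz":0,"spin":0,"fingers":0.085},{"tx":0,"ty":0,"tz":0,"spin":0,"fingers":0.085}]'

```text
t: 2.7
eef_pos: [604.5, -222.7, 324.3]
eef_rot: [3.141, -0.001, 2.771]
wrist_force: [-0.4, 0.8, -0.3]
gripper_width: 85.0
grasp_force: 0.0
```

```bash
python3 - <<'E'
from plant import state, grab_frame
import pickle
from h import *
np.set_printoptions(precision=2,suppress=True)
f=grab_frame("wrist");pickle.dump(f,open("w3.pkl","wb"));cv2.imwrite("pics/wr3.png",f["pixels"][:,:,::-1])
s=state();print(s["t"],s["eef_pos"],s["eef_rot"],s["wrist_force"])
c,ci,a=blob(f,(5,120,60),(22,255,255),(200,20,360,200))
P=np.array([onz(f,*p,36,True)[:2] for p in c],np.float32);print(ci,a,cv2.fitEllipse(cv2.convexHull(P)))
x,y=ci[0];w=blob(f,(0,0,120),(180,100,255),(int(x)-13,int(y)-13,int(x)+13,int(y)+13));print("dot",w[1:],onz(f,*w[1][0],40,True))
E
```

```text
2.75 [ 604.82 -221.74  324.68] [ 3.14 -0.    2.77] [-0.72 -0.37  0.14]
((279.8186950683594, 105.78571319580078), 26.695594787597656) 2139.0 ((526.548583984375, -191.6605682373047), (41.23244857788086, 41.58696746826172), 84.5076904296875)
dot (((279.3428039550781, 105.46488189697266), 16.39976692199707), 612.0) [ 526.16 -191.93   40.  ]
```

View pics/wr3.png

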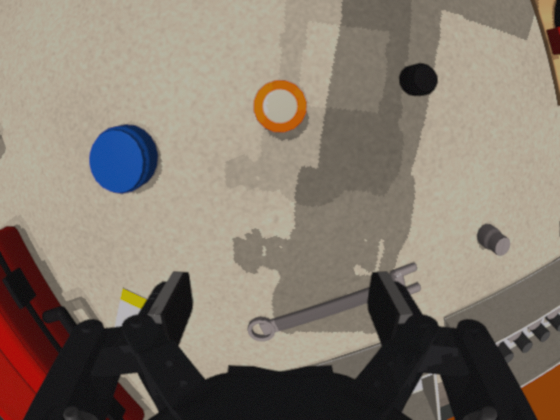

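The cap is at (526.3,-191.8), with a fitted diameter of 41.4 mm that matches the size given. The black cap is at (418,80), well clear of the fingers.

Emit:
send_rows --motion '[{"tx":0.042,"ty":0,"tz":0,"spin":0,"fingers":0.085},{"tx":0.042,"ty":0,"tz":0.01,"spin":0,"fingers":0.085},{"tx":0,"ty":0,"tz":0.03,"spin":0,"fingers":0.085},{"tx":0,"ty":0,"tz":0.03,"spin":0,"fingers":0.085},{"tx":0,"ty":0,"tz":0.0,"spin":0,"fingers":0.085}]'

```text
t: 3.25
eef_pos: [524.4, -189.2, 251.5]
eef_rot: [3.141, -0.008, 2.775]
wrist_force: [-0.4, 0.5, -0.4]
gripper_width: 85.1
grasp_force: 0.0
```

Emit:
send_rows --motion '[{"tx":0,"ty":0,"tz":0.025,"spin":0,"fingers":0.085},{"tx":0,"ty":0,"tz":0.025,"spin":0,"fingers":0.085},{"tx":0,"ty":0,"tz":0.02,"spin":0,"fingers":0.085},{"tx":0,"ty":0,"tz":0,"spin":0,"fingers":0.085},{"tx":0,"ty":0,"tz":0.0,"spin":0,"fingers":0.085}]'

```text
t: 3.75
eef_pos: [527.6, -192.0, 185.9]
eef_rot: [3.142, 0.001, 2.773]
wrist_force: [0.2, -0.8, 0.5]
gripper_width: 85.0
grasp_force: 0.0
```

Emit:
send_rows --motion '[{"tx":0,"ty":0,"tz":0.002,"spin":0,"fingers":0.06},{"tx":0,"ty":0,"tz":0,"spin":0,"fingers":0.05},{"tx":0,"ty":0,"tz":0,"spin":0,"fingers":0.042},{"tx":0,"ty":0,"tz":0,"spin":0,"fingers":0.03},{"tx":0,"ty":0,"tz":0,"spin":0,"fingers":0.03}]' --squeeze 70

```text
t: 4.25
eef_pos: [527.2, -193.0, 184.1]
eef_rot: [3.141, 0.002, 2.772]
wrist_force: [-0.6, 1.4, 5.7]
gripper_width: 40.0
grasp_force: 69.8
```

Emit:
send_rows --motion '[{"tx":0,"ty":0,"tz":0,"spin":0,"fingers":0.03},{"tx":0,"ty":0,"tz":0,"spin":0,"fingers":0.03},{"tx":0,"ty":0,"tz":0,"spin":0,"fingers":0.03},{"tx":0,"ty":0,"tz":0,"spin":0,"fingers":0.03},{"tx":0,"ty":0,"tz":0,"spin":0,"fingers":0.03}]'

```text
t: 4.75
eef_pos: [527.2, -193.0, 184.1]
eef_rot: [3.142, 0.002, 2.772]
wrist_force: [-1.1, 0.9, 5.3]
gripper_width: 39.9
grasp_force: 69.8
```

The width reads 40 mm, which is the wall rather than the 42 mm head. I'll regrip a little higher.

Emit:
send_rows --motion '[{"tx":0,"ty":0,"tz":0,"spin":0,"fingers":0.06},{"tx":0,"ty":0,"tz":0,"spin":0,"fingers":0.06},{"tx":0,"ty":0,"tz":-0.004,"spin":0,"fingers":0.06},{"tx":0,"ty":0,"tz":-0.004,"spin":0,"fingers":0.06},{"tx":0,"ty":0,"tz":0,"spin":0,"fingers":0.06}]'

```text
t: 5.25
eef_pos: [526.9, -192.9, 191.3]
eef_rot: [-3.141, 0.001, 2.772]
wrist_force: [-0.2, 0.2, -0.2]
gripper_width: 59.7
grasp_force: 0.0
```

Emit:
send_rows --motion '[{"tx":0,"ty":0,"tz":0,"spin":0,"fingers":0.045},{"tx":0,"ty":0,"tz":0,"spin":0,"fingers":0.03},{"tx":0,"ty":0,"tz":0,"spin":0,"fingers":0.03},{"tx":0,"ty":0,"tz":0,"spin":0,"fingers":0.03},{"tx":0,"ty":0,"tz":0,"spin":0,"fingers":0.03}]'

```text
t: 5.75
eef_pos: [526.9, -192.9, 191.2]
eef_rot: [-3.142, 0.001, 2.772]
wrist_force: [-0.3, 0.5, 5.6]
gripper_width: 39.9
grasp_force: 70.4
```

Emit:
send_rows --motion '[{"tx":0,"ty":0,"tz":-0.01,"spin":0,"fingers":0.03},{"tx":0,"ty":0,"tz":-0.025,"spin":0,"fingers":0.03},{"tx":0,"ty":0,"tz":-0.03,"spin":0,"fingers":0.03},{"tx":0,"ty":0,"tz":-0.03,"spin":0,"fingers":0.03},{"tx":0,"ty":0,"tz":0,"spin":0,"fingers":0.03}]' --squeeze 90

```text
t: 6.25
eef_pos: [528.4, -193.5, 290.2]
eef_rot: [-3.141, 0.009, 2.772]
wrist_force: [0.6, -0.2, 0.8]
gripper_width: 39.5
grasp_force: 90.5
```

Emit:
send_rows --motion '[{"tx":0.0128,"ty":0.0367,"tz":0,"spin":0,"fingers":0.03},{"tx":0.0128,"ty":0.0367,"tz":0,"spin":0,"fingers":0.03},{"tx":0.0128,"ty":0.0367,"tz":0,"spin":0,"fingers":0.03},{"tx":0.0128,"ty":0.0367,"tz":0,"spin":0,"fingers":0.03},{"tx":0.0128,"ty":0.0367,"tz":0,"spin":0,"fingers":0.03}]'

```text
t: 6.75
eef_pos: [532.2, 3.0, 284.5]
eef_rot: [-3.141, -0.002, 2.771]
wrist_force: [-0.5, 0.6, -0.2]
gripper_width: 39.1
grasp_force: 90.6
```

Emit:
send_rows --motion '[{"tx":0.0128,"ty":0.0367,"tz":0,"spin":0,"fingers":0.03},{"tx":0.0128,"ty":0.0367,"tz":0,"spin":0,"fingers":0.03},{"tx":0.0128,"ty":0.0367,"tz":0,"spin":0,"fingers":0.03},{"tx":0.0128,"ty":0.0367,"tz":0,"spin":0,"fingers":0.03},{"tx":0.0128,"ty":0.0367,"tz":0,"spin":0,"fingers":0.03}]'

```text
t: 7.25
eef_pos: [538.9, 197.1, 284.4]
eef_rot: [-3.14, -0.002, 2.772]
wrist_force: [0.6, 0.0, -0.0]
gripper_width: 39.0
grasp_force: 90.6
```

Emit:
send_rows --motion '[{"tx":0,"ty":0,"tz":0,"spin":0,"fingers":0.03},{"tx":0,"ty":0,"tz":0,"spin":0,"fingers":0.03},{"tx":0,"ty":0,"tz":0,"spin":0,"fingers":0.03},{"tx":0,"ty":0,"tz":0,"spin":0,"fingers":0.03},{"tx":0,"ty":0,"tz":0,"spin":0,"fingers":0.03}]'

```text
t: 7.75
eef_pos: [539.9, 194.5, 285.5]
eef_rot: [-3.141, -0.0, 2.77]
wrist_force: [0.9, -0.0, 0.0]
gripper_width: 39.2
grasp_force: 90.8
```

```bash
python3 - <<'E'
from plant import state, grab_frame
import pickle
from h import *
np.set_printoptions(precision=2,suppress=True)
D={n:grab_frame(n) for n in("scene","top","wrist")}
pickle.dump(D,open("d2.pkl","wb"))
s=state();print(s["t"],s["eef_pos"],s["eef_rot"],s["wrist_force"],s["gripper_width"])
w=D["wrist"]["pixels"][140:420,:, ::-1];sc=D["scene"]["pixels"][110:230,320:480,::-1]
cv2.imwrite("pics/h1.png",np.vstack([w,cv2.resize(sc,(560,320),interpolation=cv2.INTER_CUBIC)[:310]]))
E
```

```text
7.9 [540.01 195.   285.76] [3.14 0.   2.77] [ 0.33 -0.38 -0.79] 39.22238306989674
```

View pics/h1.png

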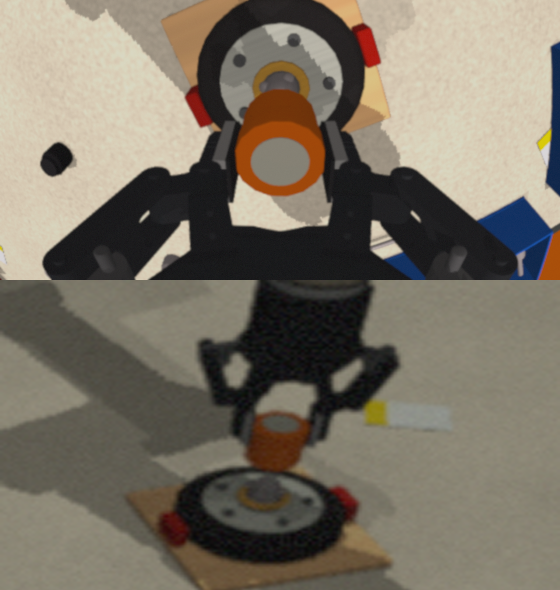

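The cap is held upright above the stud. In the wrist view the dot is at about (280,300), and the stud shows behind the cap at (280,225). I'll measure the cap against the stud in all three cameras.

```bash
python3 - <<'E'
import pickle
from h import *
np.set_printoptions(precision=1,suppress=True)
D=pickle.load(open("d2.pkl","rb"));D0=pickle.load(open("d.pkl","rb"))
f=D["wrist"];d=blob(f,(0,0,90),(180,90,255),(240,270,320,340));print("wrist dot",d[1:],onz(f,*d[1][0],134.5,True))
def rp(n,f,lo,hi,b,z,fi=False):
    c,ci,a=blob(f,lo,hi,b);P=np.array([onz(f,*p,z,fi)[:2] for p in c],np.float32);print(n,a,cv2.fitEllipse(cv2.convexHull(P)))
rp("wrist tyre",f,(0,0,0),(180,255,50),(190,130,370,268),38,True)
f=D["scene"];d=blob(f,(0,0,60),(180,110,255),(393,225-0,412,240)) if 0 else None
b=(385,222,415,246)
for n,ff,lo,hi,bb,z in(("scene tyre",D0["scene"],(0,0,0),(180,255,60),(366,176,424,216),30),("scene ring",D0["scene"],(14,110,50),(34,255,255),(380,180,415,205),48.5),("top ring",D0["top"],(10,110,60),(34,255,255),(158,223,180,245),48.5)):
    try: rp(n,ff,lo,hi,bb,z)
    except Exception as e: print(n,e)
c,ci,a=blob(f,(0,120,40),(22,255,255),(385,215-60,420,250));print("scene cap",a,ci,c.min(0),c.max(0));b=cv2.boundingRect(c)
R=lambda g,X:cv2.projectPoints(np.array([X],float),np.array(g["rvec"]),np.array(g["tvec"]),np.array(g["K"]),None)[0][0,0]
print("proj cap axis z114.5 at tcp",R(f,[540,195,114.5]),"stud tip at est",R(f,[539.2,196.2,66]))
E
```

```text
wrist dot (((279.5614013671875, 301.0), 28.7186279296875), 2089.5) [538.4 195.6 134.5]
wrist tyre 7135.5 ((536.2642211914062, 197.11927795410156), (119.40373992919922, 120.59310150146484), 50.421165466308594)
scene tyre 1353.0 ((546.3446044921875, 190.44432067871094), (131.81239318847656, 150.22093200683594), 27.27321434020996)
scene ring 33.0 ((544.1293334960938, 195.08656311035156), (33.910430908203125, 37.511695861816406), 170.23699951171875)
top ring 35.0 ((540.001220703125, 193.85333251953125), (37.20970916748047, 37.26287078857422), 103.26847839355469)
scene cap 222.5 ((399.1183776855469, 170.28091430664062), 11.484651565551758) [390 160] [408 181]
proj cap axis z114.5 at tcp [398.1 169.7] stud tip at est [395.5 184.6]
```

All estimates agree with the present position to about 1 mm, so I'll descend.

Emit:
send_rows --motion '[{"tx":0,"ty":0,"tz":0.012,"spin":0,"fingers":0.03},{"tx":0,"ty":0,"tz":0.012,"spin":0,"fingers":0.03},{"tx":0,"ty":0,"tz":0.006,"spin":0,"fingers":0.03},{"tx":0,"ty":0,"tz":0.003,"spin":0,"fingers":0.03},{"tx":0,"ty":0,"tz":0,"spin":0,"fingers":0.03}]'

```text
t: 8.4
eef_pos: [539.5, 195.7, 251.6]
eef_rot: [-3.141, -0.001, 2.772]
wrist_force: [0.3, -0.4, 0.3]
gripper_width: 39.3
grasp_force: 90.8
```

Emit:
send_rows --motion '[{"tx":0,"ty":0,"tz":0.001,"spin":0,"fingers":0.03},{"tx":0,"ty":0,"tz":0.001,"spin":0,"fingers":0.03},{"tx":0,"ty":0,"tz":0.001,"spin":0,"fingers":0.03},{"tx":0,"ty":0,"tz":0,"spin":0,"fingers":0.03},{"tx":0,"ty":0,"tz":0,"spin":0,"fingers":0.03}]'

```text
t: 8.9
eef_pos: [540.1, 195.8, 250.4]
eef_rot: [3.141, 0.001, 2.772]
wrist_force: [-0.6, -0.7, 3.5]
gripper_width: 39.2
grasp_force: 91.0
```

The lip meets the balls at 59 mm as expected, with almost no side force.

Emit:
send_rows --motion '[{"tx":0,"ty":0,"tz":0.001,"spin":0,"fingers":0.03},{"tx":0,"ty":0,"tz":0.001,"spin":0,"fingers":0.03},{"tx":0,"ty":0,"tz":0.001,"spin":0,"fingers":0.03},{"tx":0,"ty":0,"tz":0,"spin":0,"fingers":0.03},{"tx":0,"ty":0,"tz":0,"spin":0,"fingers":0.03}]'

```text
t: 9.4
eef_pos: [540.6, 195.9, 248.9]
eef_rot: [3.141, 0.002, 2.772]
wrist_force: [-2.0, -1.7, 11.8]
gripper_width: 39.4
grasp_force: 92.0
```

Emit:
send_rows --motion '[{"tx":0,"ty":0,"tz":0.001,"spin":0,"fingers":0.03},{"tx":0,"ty":0,"tz":0.001,"spin":0,"fingers":0.03},{"tx":0,"ty":0,"tz":0.001,"spin":0,"fingers":0.03},{"tx":0,"ty":0,"tz":0,"spin":0,"fingers":0.03},{"tx":0,"ty":0,"tz":0,"spin":0,"fingers":0.03}]'

```text
t: 9.9
eef_pos: [539.2, 195.6, 242.3]
eef_rot: [-3.141, -0.001, 2.772]
wrist_force: [0.2, 0.0, -6.9]
gripper_width: 39.1
grasp_force: 91.0
```

Emit:
send_rows --motion '[{"tx":0,"ty":0,"tz":0.001,"spin":0,"fingers":0.03},{"tx":0,"ty":0,"tz":0.001,"spin":0,"fingers":0.03},{"tx":0,"ty":0,"tz":0.001,"spin":0,"fingers":0.03},{"tx":0,"ty":0,"tz":0,"spin":0,"fingers":0.03},{"tx":0,"ty":0,"tz":0,"spin":0,"fingers":0.03}]'

```text
t: 10.4
eef_pos: [539.9, 195.7, 240.8]
eef_rot: [3.142, 0.0, 2.772]
wrist_force: [0.7, 1.1, -2.0]
gripper_width: 39.3
grasp_force: 91.1
```

It clicked: the force rose to 12 N, then dropped to −7 N. Next is the spring plate.

Emit:
send_rows --motion '[{"tx":0,"ty":0,"tz":0.001,"spin":0,"fingers":0.03},{"tx":0,"ty":0,"tz":0.001,"spin":0,"fingers":0.03},{"tx":0,"ty":0,"tz":0.001,"spin":0,"fingers":0.03},{"tx":0,"ty":0,"tz":0,"spin":0,"fingers":0.03},{"tx":0,"ty":0,"tz":0,"spin":0,"fingers":0.03}]'

```text
t: 10.9
eef_pos: [540.3, 195.8, 238.6]
eef_rot: [3.141, 0.001, 2.772]
wrist_force: [-0.3, -0.5, 4.9]
gripper_width: 39.3
grasp_force: 91.3
```

Emit:
send_rows --motion '[{"tx":0,"ty":0,"tz":0.001,"spin":0,"fingers":0.03},{"tx":0,"ty":0,"tz":0.001,"spin":0,"fingers":0.03},{"tx":0,"ty":0,"tz":0.001,"spin":0,"fingers":0.03},{"tx":0,"ty":0,"tz":0,"spin":0,"fingers":0.03},{"tx":0,"ty":0,"tz":0,"spin":0,"fingers":0.03}]'

```text
t: 11.4
eef_pos: [540.4, 195.8, 236.5]
eef_rot: [3.141, 0.001, 2.772]
wrist_force: [-3.3, -1.3, 10.6]
gripper_width: 39.5
grasp_force: 92.2
```

Emit:
send_rows --motion '[{"tx":0,"ty":0,"tz":0.001,"spin":0,"fingers":0.03},{"tx":0,"ty":0,"tz":0.001,"spin":0,"fingers":0.03},{"tx":0,"ty":0,"tz":0.001,"spin":0,"fingers":0.03},{"tx":0,"ty":0,"tz":0,"spin":0,"fingers":0.03},{"tx":0,"ty":0,"tz":0,"spin":0,"fingers":0.03}]'

```text
t: 11.9
eef_pos: [540.7, 195.9, 236.1]
eef_rot: [-3.141, 0.001, 2.772]
wrist_force: [-9.4, -3.2, 23.9]
gripper_width: 39.3
grasp_force: 93.7
```

Emit:
send_rows --motion '[{"tx":0,"ty":0,"tz":0.0,"spin":0,"fingers":0.03},{"tx":0,"ty":0,"tz":0,"spin":0,"fingers":0.03},{"tx":0,"ty":0,"tz":0,"spin":0,"fingers":0.03},{"tx":0,"ty":0,"tz":0,"spin":0,"fingers":0.03},{"tx":0,"ty":0,"tz":0,"spin":0,"fingers":0.03}]'

```text
t: 12.4
eef_pos: [540.7, 195.9, 236.1]
eef_rot: [-3.141, 0.001, 2.772]
wrist_force: [-8.2, -2.7, 24.1]
gripper_width: 39.1
grasp_force: 93.7
```

```bash
python3 - <<'E'
from plant import state, grab_frame
import cv2,numpy as np
w=grab_frame("wrist")["pixels"][140:420,:,::-1];sc=grab_frame("scene")["pixels"][110:230,320:480,::-1]
s=state();print(s["t"],s["eef_pos"],s["wrist_force"],s["grasp_force"])
cv2.imwrite("pics/end.png",np.vstack([w,cv2.resize(sc,(560,320),interpolation=cv2.INTER_CUBIC)[:310]]))
E
```

```text
12.5 [540.6567579  195.8885445  236.12596441] [-7.74737695 -2.73091422 24.59358433] 93.68132831440965
```

View pics/end.png

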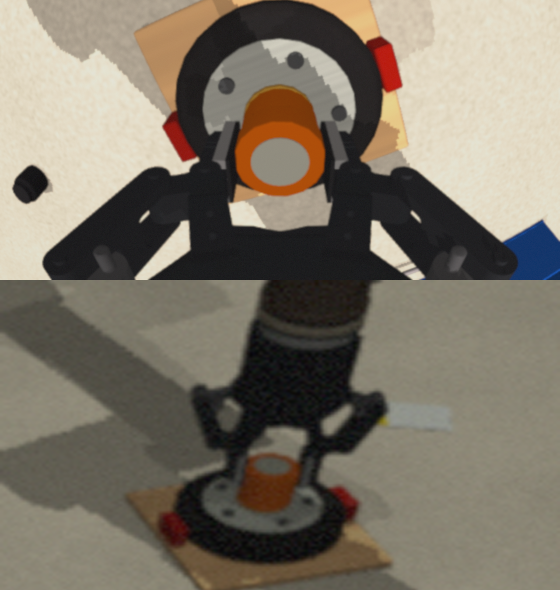

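The cap is seated on the stud against the brass ring. The dot is still at (280,300) in the gripper's view, so it hasn't slipped, and the press holds steady at 24 N.

```bash
python3 -c "
from plant import close_job
print(close_job())"
```

```text
the job is handed in; nothing more can be done
None
```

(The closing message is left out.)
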